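# Fill the bowl with model bricks through the sliding funnel

## Task

Push the sliding funnel along its track by its upright post until its spout is centred over the round bowl (not the square bin), then pour all six little clay bricks from the beaker through the funnel into the bowl. Leave the funnel there and set the empty beaker back down upright on the table. The bowl, the square bin and the half-built model wall must stay where they are.

Things in the scene. Friction and masses are not known exactly. Their poses are not given: they have to be found in the camera images.
- carriage (a joint): position of the funnel carriage along its track, in m: 0 at mid-track, positive towards +y of the rig, end stops at -0.15 and +0.15. It slides stiffly (about 2 to 3 N) and stays where it is left.
- spout (a point): centre of the funnel's lower opening (the spout), 66 mm above the table. Steel funnel, open at both ends: spout 60 mm inside and 68 mm outside diameter, from 66 to 80 mm above the table, then a cone up to a mouth of 128 mm outside diameter (120 inside) at 120 mm above the table, straight above the spout. It moves with the carriage.
- grip_top (a point): centre of the top of the carriage's square upright post, the slider's grip: black, 24 x 24 mm, top 144.5 mm above the table, free on both track sides from 42 mm above the table up. It stands 105 mm from the funnel's axis, towards +x of the rig (the far side), and is joined to the funnel by a bar 8 mm high at 88 mm above the table.
- rig: fixed plywood board 12 mm thick, 260 mm (x) by 420 mm (y), its upper face 12 mm above the table. Origin on the table under the mid-track position of the funnel's axis; the board reaches from -90 to +170 mm in x. The track, an aluminium bar, runs along y at x = +105 mm, with 30 mm end blocks. The funnel's axis travels along the line x = 0 of this frame. Its z is up.
- bowl: round white plastic bowl, the target, loose, 0.25 kg: rim 100 mm outside diameter, 45 mm high, 4 mm wall, rounded sides, foot 68 mm across. It stands on the board near one end, under the funnel's line of travel. Origin: centre of its underside, z up.
- bin: square white plastic bin 96 x 96 mm, 45 mm high, already part-filled with bricks, loose, standing on the board near the other end. Not the target. Origin: centre of its underside.
- cup: grey plastic beaker, loose, 80 g, standing on the table with the six bricks in it: 80 mm high, outside diameter 57 mm at the foot and 65 mm at the rim, 3 mm wall, 4 mm floor. Origin: centre of its underside, z towards its mouth.
- brick0: miniature clay brick 1 of 6, 25 x 16 x 14 mm, 12 g, loose in the beaker at the start. Origin: centre of its underside at the start (one 25 x 16 mm face).
- brick1: miniature clay brick 2 of 6, 25 x 16 x 14 mm, 12 g, loose in the beaker at the start. Origin: centre of its underside at the start (one 25 x 16 mm face).
- brick2: miniature clay brick 3 of 6, 25 x 16 x 14 mm, 12 g, loose in the beaker at the start. Origin: centre of its underside at the start (one 25 x 16 mm face).
- brick3: miniature clay brick 4 of 6, 25 x 16 x 14 mm, 12 g, loose in the beaker at the start. Origin: centre of its underside at the start (one 25 x 16 mm face).
- brick4: miniature clay brick 5 of 6, 25 x 16 x 14 mm, 12 g, loose in the beaker at the start. Origin: centre of its underside at the start (one 25 x 16 mm face).
- brick5: miniature clay brick 6 of 6, 25 x 16 x 14 mm, 12 g, loose in the beaker at the start. Origin: centre of its underside at the start (one 25 x 16 mm face).
- model_wall: half-built stepped model brick wall on a cardboard base 70 x 150 mm, 56 mm high in all, loose, 0.45 kg. Origin: centre of the underside of its base, long side along y. To be left alone.
There are look-alikes about, which are no part of the job. What is shaped like the cup but green is not meant. What is shaped like the bowl but orange is not meant.

How it is judged:
On the way:
1. the funnel's spout is centred over the round bowl (within 14 mm) while all the bricks are still in the beaker (horizontal distance between spout and bowl below 0.014 m and distance between each of brick0, brick1, brick2, brick3, brick4, brick5 and cup below 0.085 m), for 0.2 s.
At the end, for the whole second after the job is handed in: The spout is centred over the round bowl within 14 mm, all six bricks lie in the upright bowl, and the empty beaker stands upright (within 0.1 rad) and at rest on the table (horizontal distance between spout and bowl below 0.014 m and horizontal distance between each of brick0, brick1, brick2, brick3, brick4, brick5 and bowl below 0.046 m and z of brick0 in the frame of bowl between -0.002 and 0.05 m and z of brick1 in the frame of bowl between -0.002 and 0.05 m and z of brick2 in the frame of bowl between -0.002 and 0.05 m and z of brick3 in the frame of bowl between -0.002 and 0.05 m and z of brick4 in the frame of bowl between -0.002 and 0.05 m and z of brick5 in the frame of bowl between -0.002 and 0.05 m and angle between bowl's own z axis and vertical below 0.15 rad and angle between cup's own z axis and vertical below 0.1 rad and height (world z) of cup between -0.006 and 0.006 m and linear speed of each of cup, bowl below 0.02 m/s); the robot touches nothing.
It fails at once if the bowl is shifted by more than 25 mm (distance of bowl from where it was at the start of the episode above 0.025 m).
It fails at once if the square bin is shifted by more than 25 mm (distance of bin from where it was at the start of the episode above 0.025 m).
It fails at once if the model wall is shifted by more than 25 mm (distance of model_wall from where it was at the start of the episode above 0.025 m).
It also fails if it takes over 64 s, if anything falls off the work surface, if the arm or the gripper's body presses on something with over 40 N, if the wrist force passes 120 N, or if a joint passes its speed limit or range.

## Robot

A 6-joint arm with a two-finger parallel gripper is mounted at the origin on the work surface. World frame = base frame: x ahead of the robot, y to its left, z up, the work surface at z = 0. Lengths are in m, angles in rad, forces in N, time in s.
With the tool pointing down it reaches from about 0.425 to 0.95 m from the base axis. Payload 3.5 kg.
Tool frame: the origin (TCP) lies between the finger pads; the fingertips stand 19 mm ahead of it and the grasp point (between the pads) is the TCP; z points along the fingers, y is the line along which they close (so a half turn about z gives the same grasp; the last joint's range is limited). The gripper opens to 85 mm and grips with 20 to 120 N. Pads are 22 mm wide; open, the fingers measure 114 mm over their backs; the gripper's body (76 mm by 85 mm) begins 54 mm behind the grasp point. The pads swing forward as they close: fully open they stand 13 mm farther back than shut.
Start: joints at [1.135, 0.286, 1.577, -0, 1.279, -0.15], TCP at [0.19, 0.648, 0.25] pointing down, gripper open.
Joint ranges: [-2.77, 2.77], [-0.9, 2.22], [0.21, 2.48], [-1.53, 4.67], [0.24, 2.81], [-2.84, 2.84]. Speed limits (rad/s): [2.79, 2.79, 3.14, 3.14, 3.14, 3.14].

## Interface

Orientations are given as a unit quaternion [x, y, z, w].
In Python, from plant import monitor, eyes, ctrl gives the robot as it stands.
- The arm moves only by the shell command python3 -m handwheel 'ROWS' [FORCE]. ROWS is JSON, a list of rows, each a list of 7 numbers: the shift along the tool's x, y, z in units of 40 cm (1.0 is 40 cm), then the turn, a rotation vector about the tool's x, y, z in units of pi rad (1.0 is pi rad), then the opening, from -1 (shut) to 1 (fully open). A call has 1 to 12 rows; each row is the pose to reach, as a shift and turn from the pose commanded when the call began, along the tool's axes at that moment, turning the shorter way round; what a row does not reach only later rows make up. A row lasts 1/8 s, in which the tool goes at most 62.5 mm and 10.7 degrees, less where a joint would pass 70% of its speed; a pose out of reach is approached as far as the arm can. A call with a number of a shift or a turn outside -1 to 1 is refused whole. A call with a gripper value outside its range is refused whole. The fingers move at their own pace and stop on an object; FORCE is the grip in N (left out, the last holds). Time passes only in rows, so rows that repeat a pose let the fingers close. It gives the time, the measured TCP pose, the force, the opening and the grip force at its end, in the units of the state.
- monitor.get_state(): the state, without advancing time (a new reading comes with each control period).
- eyes.read_camera(name): name is "scene" or "side" or "wrist"; returns the picture (420x560x3 uint8, red, green, blue); there is no depth.
- eyes.camera_params(name): a dict with "K" (3x3 intrinsics, pixels), "k1" (the pictures are not rectified: a ray, as slopes to the right and down, at radius r is drawn at 1 + k1 r^2 times it, then the intrinsics apply), "R" (3x3) and "t" (3): a world point X has camera coordinates R X + t. Camera axes: x right, y down, z forward; pixel columns grow to the right and rows downward; lengths in m; the calibration is good to about 2 mm. A picture is of the moment at which its call begins: read the wrist's pose just before it. camera_params takes no time and is no camera call; for the wrist camera it gives the pose at the moment of the call.
- ctrl.sign_off(): hands the job in; it is judged then, once.
The state is a dict: "time": time; "qpos": joint angles; "dq": joint speeds; "joint_efforts": joint torques, N m; "eef_pos": TCP position; "tcp_rot": TCP orientation; "contact_force": force on the tool from outside, world axes, zero at the start; "wrist_torque": the same for the moment, N m; "opening": opening from 0.0 (shut) to 1.0 (fully open); "finger_force": force on a finger pad.
Only numpy, scipy, OpenCV 4.12 (cv2) and the standard library are available. Lean on these libraries where they do the work, as an engineer would, in place of code of your own. Each camera call takes 0.05 s, during which the arm holds its last target. There are 200 camera calls.

## Working session

There is one attempt and no reset: what is moved stays moved. The work goes in short steps, Python scripts to look and compute and a shell command to move; the robot and the scene stay as the last step left them, time stands still between calls to the robot, and variables do not carry over. Pictures are saved under pics/ and viewed, at most 10 in all, crops included, and the job is handed in when it is done.

```bash
mkdir -p pics
python3 - <<'E'
from plant import monitor,eyes
import cv2
s=monitor.get_state();print(s)
for n in("scene","side"):
    p=eyes.camera_params(n);print(n,p)
    cv2.imwrite(f"pics/{n}0.png",eyes.read_camera(n)[:,:,::-1])
E
```

```text
{'time': 0.0, 'qpos': array([ 1.13499782e+00,  2.87167596e-01,  1.57819103e+00, -2.16981973e-05,
        1.27862019e+00, -1.50024866e-01]), 'dq': array([ 0.00182832, -0.00057338,  0.00269926, -0.00054593,  0.00234377,
        0.00116372]), 'joint_efforts': array([-1.22470596e-03, -4.06000757e+01, -2.92616916e+01, -2.76172250e-04,
        5.69084994e-03, -9.14871805e-07]), 'eef_pos': array([0.19000839, 0.64705489, 0.24893826]), 'tcp_rot': array([ 1.42397900e-01,  9.89808777e-01, -1.14526218e-03, -3.34548044e-04]), 'contact_force': array([-0.18599889, -0.40130816,  0.66343775]), 'wrist_torque': array([ 0.01334301, -0.02160954,  0.03236451]), 'finger_force': 0.0, 'opening': 1.0001404594297012}
scene {'K': array([[407.73971017,   0.        , 276.60706149],
       [  0.        , 407.73971017, 209.73776655],
       [  0.        ,   0.        ,   1.        ]]), 'k1': -0.0480349716166474, 'R': array([[ 0.86082887,  0.50884333,  0.0072195 ],
       [ 0.39828917, -0.66483422, -0.63195031],
       [-0.31676393,  0.54687652, -0.77497528]]), 't': array([-0.40020272, -0.19588183,  1.11056568])}
side {'K': array([[451.70572305,   0.        , 276.83093276],
       [  0.        , 451.70572305, 215.60859982],
       [  0.        ,   0.        ,   1.        ]]), 'k1': -0.032768277047524164, 'R': array([[-0.84095234, -0.54081884,  0.01772407],
       [-0.35767131,  0.53098928, -0.76819374],
       [ 0.40604236, -0.65235371, -0.63997206]]), 't': array([0.37769238, 0.2864931 , 0.6647948 ])}
```

View pics/scene0.png

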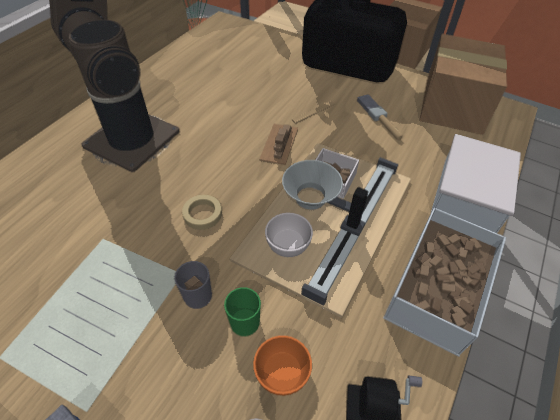

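View pics/side0.png

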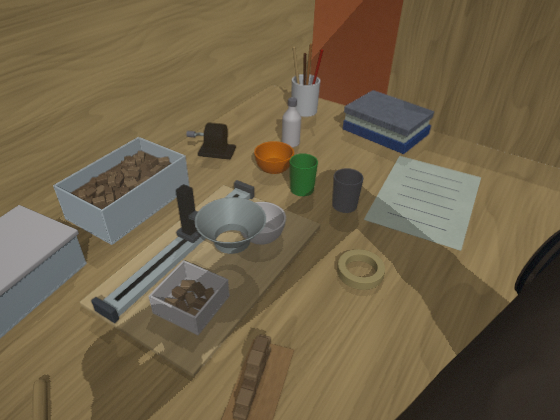

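The scene camera shows the grey beaker near (195,285), the white bowl at (289,235), the funnel at (312,187) and its post at (358,205). The bin is at (337,170) and the wall at (280,145). The side view shows the same objects, with the beaker at (347,190), bowl at (265,222), post at (187,210) and bin at (190,297). I'll enlarge both.

Run:
```python
import cv2
a=cv2.imread("pics/scene0.png")[115:325,160:430];cv2.imwrite("pics/sc.png",cv2.resize(a,(771,600),interpolation=cv2.INTER_CUBIC))
a=cv2.imread("pics/side0.png")[145:365,85:375];cv2.imwrite("pics/sd.png",cv2.resize(a,(790,599),interpolation=cv2.INTER_CUBIC))
```

```text
(no output)
```

View pics/sc.png

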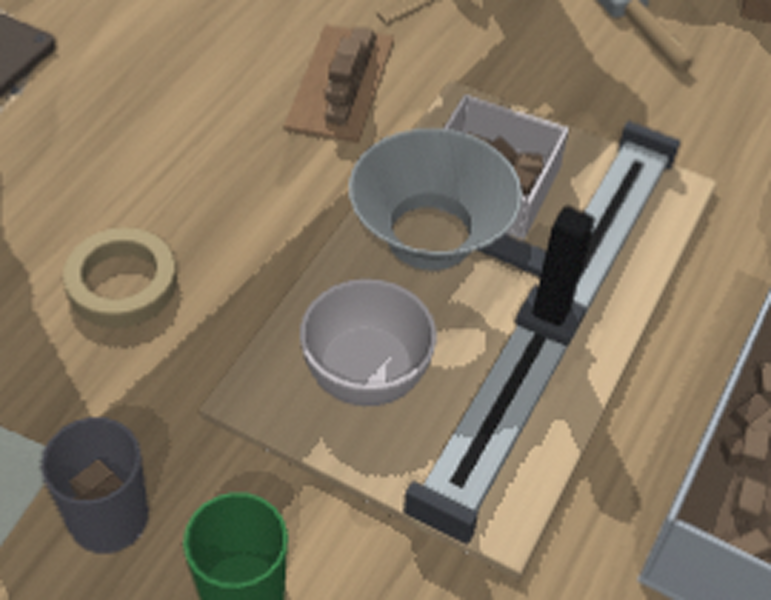

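View pics/sd.png

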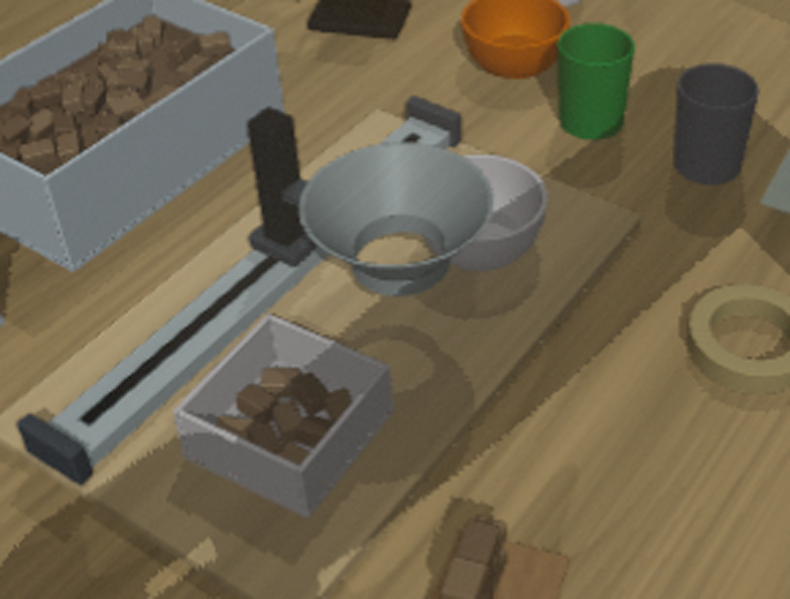

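The crops give rim extents in crop pixels:
- **Scene crop:** bowl rim x 302–435, top 280. Funnel rim x 349–522, y 130–254. Beaker rim x 42–141, top 418. Board corners at (202,411), (520,575) and (715,180).
- **Side crop:** funnel rim x 299–491, y 143–265. Beaker rim x 677–756, top 65. Bowl right edge at 546. Post top about (273,116).

Next I'll fit these at their known heights.

```bash
cat > h.py <<'E'
import numpy as np,cv2
from scipy.optimize import least_squares
from plant import monitor,eyes
def unproj(n,uv,z,p=None):
    p=p or eyes.camera_params(n);u=(np.atleast_2d(uv)-p['K'][:2,2])/p['K'][0,0]
    d=u.copy()
    for _ in range(9): d=u/(1+p['k1']*(d**2).sum(1,keepdims=True))
    r=np.c_[d,np.ones(len(d))]@p['R'];c=-p['R'].T@p['t']
    return (c+r*((z-c[2])/r[:,2])[:,None])
def proj(n,X,p=None):
    p=p or eyes.camera_params(n);c=np.atleast_2d(X)@p['R'].T+p['t'];s=c[:,:2]/c[:,2:]
    return s*(1+p['k1']*(s**2).sum(1,keepdims=True))*p['K'][0,0]+p['K'][:2,2]
T={'scene':lambda a:np.array(a)/2.856+[160,115],'side':lambda a:np.array(a)/2.7235+[85,145]}
def rim(n,z,r,L=None,R=None,top=None,bot=None,f=None):
    # extents in crop pixels -> circle centre
    f=f or T[n];t=np.linspace(0,2*np.pi,360);cs=np.c_[np.cos(t)*r,np.sin(t)*r,0*t]
    def res(c):
        q=proj(n,cs+[c[0],c[1],z]);o=[]
        A=lambda v,i:f([v,v])[i]
        if L:o.append(q[:,0].min()-A(L,0))
        if R:o.append(q[:,0].max()-A(R,0))
        if top:o.append(q[:,1].min()-A(top,1))
        if bot:o.append(q[:,1].max()-A(bot,1))
        return o
    s=least_squares(res,[.65,.3],diff_step=1e-4);return s.x,np.round(s.fun,2)
E
python3 - <<'E'
from h import *
np.set_printoptions(precision=4,suppress=True)
print('bowl sc',rim('scene',.057,.05,302,435,280))
print('bowl sd',rim('side',.057,.05,None,546,155))
print('fun sc',rim('scene',.12,.064,349,522,130,254))
print('fun sd',rim('side',.12,.064,299,491,143,265))
print('cup sc',rim('scene',.08,.0325,42,141,418))
print('cup sd',rim('side',.08,.0325,677,756,65))
b=unproj('scene',T['scene']([[202,411],[520,575],[715,180]]),.012);print(b,np.linalg.norm(np.diff(b,axis=0),axis=1))
x=b[1]-b[0];y=b[2]-b[1];print('yaw',np.arctan2(x[1],x[0]),np.arctan2(y[1],y[0])-np.pi/2)
b=unproj('side',T['side']([[638,215],[382,110]]),.012);x=b[1]-b[0];print(b,np.linalg.norm(x),np.arctan2(x[1],x[0]))
print('post',unproj('scene',T['scene']([[575,214]]),.1445),unproj('side',T['side']([[273,116]]),.1445))
print('wall',unproj('scene',T['scene']([[325,25],[394,37],[286,129],[355,140]]),.0))
print('bin',unproj('scene',T['scene']([[568,128],[467,97]]),.057))
print('green',rim('scene',.08,.0325,185,288,494),'tape',unproj('scene',T['scene']([[120,270]]),.01))
E
```

```text
bowl sc (array([ 0.5473, -0.0896]), array([-0.88,  0.88, -0.09]))
bowl sd (array([ 0.5435, -0.0845]), array([-0., -0.]))
fun sc (array([0.5458, 0.0082]), array([-0.46,  0.46, -0.87,  0.66]))
fun sd (array([0.5441, 0.0095]), array([-0.93,  0.94, -1.1 ,  0.7 ]))
cup sc (array([ 0.4516, -0.285 ]), array([-0.38,  0.38, -0.02]))
cup sd (array([ 0.447 , -0.2793]), array([-0.56,  0.56, -0.05]))
[[ 0.462  -0.1844  0.012 ]
 [ 0.7175 -0.1821  0.012 ]
 [ 0.7099  0.2376  0.012 ]] [0.2555 0.4198]
yaw 0.008997474210477951 0.018137417170614123
[[ 0.458  -0.1803  0.012 ]
 [ 0.7085 -0.1787  0.012 ]] 0.2505190677187113 0.006181779314963056
post [[0.6486 0.0153 0.1445]] [[0.6471 0.0084 0.1445]]
wall [[0.3051 0.2547 0.    ]
 [0.3726 0.2739 0.    ]
 [0.3506 0.1092 0.    ]
 [0.4115 0.1293 0.    ]]
bin [[0.5864 0.1837 0.057 ]
 [0.4961 0.1739 0.057 ]]
green (array([ 0.563 , -0.2839]), array([-0.47,  0.47, -0.03])) tape [[ 0.3279 -0.107   0.01  ]]
```

```bash
cat >> h.py <<'E'
from scipy.spatial.transform import Rotation as Ro
np.set_printoptions(precision=4,suppress=True)
def frame(z,y):  # tool axes: z along fingers, y ~ closing line
    z=np.array(z,float);z/=np.linalg.norm(z);y=np.array(y,float);y-=z*(y@z);y/=np.linalg.norm(y)
    return Ro.from_matrix(np.c_[np.cross(y,z),y,z])
def go(pos,R=None,base=None):
    s=monitor.get_state();p0,R0=base or (s['eef_pos'],Ro.from_quat(s['tcp_rot']));R=R or R0
    d=R0.inv().apply(np.array(pos)-p0);w=(R0.inv()*R).as_rotvec()
    print('row',np.round(d/.4,4),np.round(w/np.pi,4),'rows',np.ceil(np.linalg.norm(d)/.0625),np.ceil(np.linalg.norm(w)/np.radians(10.7)))
E
python3 - <<'E'
from h import *
R=frame([0,0,-1],[-.013,1,0]);B=(np.array([.19,.648,.25]),Ro.from_quat([np.sin(.1429),np.cos(.1429),0,0]))
go([.47,.30,.25],R,B); go([.6485,.011,.25],R,(np.array([.47,.30,.25]),R))
E
```

```text
row [-0.9169 -0.6374  0.    ] [ 0.      0.     -0.0951] rows 8.0 2.0
row [-0.4368 -0.7282  0.    ] [0. 0. 0.] rows 6.0 0.0
```

```bash
r='[-0.917,-0.6374,0,0,0,-0.0951,1]'; python3 -m handwheel '[[-0.917,-0.6374,0,0,0,-0.0951,1],[-0.917,-0.6374,0,0,0,-0.0951,1],[-0.917,-0.6374,0,0,0,-0.0951,1],[-0.917,-0.6374,0,0,0,-0.0951,1],[-0.917,-0.6374,0,0,0,-0.0951,1],[-0.917,-0.6374,0,0,0,-0.0951,1],[-0.917,-0.6374,0,0,0,-0.0951,1],[-0.917,-0.6374,0,0,0,-0.0951,1],[-0.917,-0.6374,0,0,0,-0.0951,1]]' 30
python3 -c "
from plant import monitor;print(monitor.get_state()['qpos'])"
python3 -m handwheel '[[-0.4368,-0.7282,0,0,0,0,1],[-0.4368,-0.7282,0,0,0,0,1],[-0.4368,-0.7282,0,0,0,0,1],[-0.4368,-0.7282,0,0,0,0,1],[-0.4368,-0.7282,0,0,0,0,1],[-0.4368,-0.7282,0,0,0,0,1],[-0.4368,-0.7282,0,0,0,0,1],[-0.4368,-0.7282,0,0,0,0,1]]'
python3 -c "
from plant import monitor,eyes;import cv2;print(monitor.get_state())
print(eyes.camera_params('wrist'));cv2.imwrite('pics/w1.png',eyes.read_camera('wrist')[:,:,::-1])"
```

```text
time: 1.23
eef_pos: [0.4702, 0.2993, 0.2499]
tcp_rot: [-0.006, 1.0, 0.0, -0.001]
contact_force: [0.1, -0.2, 0.1]
opening: 1.002
finger_force: 0.0
[ 3.84528711e-01  2.86340945e-02  1.86833516e+00  6.07496302e-04
  1.24568184e+00 -1.19784678e+00]
time: 2.22
eef_pos: [0.6481, 0.0129, 0.25]
tcp_rot: [-0.008, 1.0, 0.0, -0.001]
contact_force: [0.4, -0.1, -0.3]
opening: 1.0
finger_force: 0.0
{'time': 2.225, 'qpos': array([-1.36719584e-01,  2.29062956e-01,  1.64642739e+00,  8.23088831e-04,
        1.26731382e+00, -1.72291284e+00]), 'dq': array([ 0.00708511, -0.00987324,  0.00462627, -0.00413472, -0.00141979,
       -0.00294895]), 'joint_efforts': array([-6.99895285e-01, -3.79207814e+01, -2.93572372e+01, -2.15661549e-02,
       -1.26295967e-02,  1.63649926e-03]), 'eef_pos': array([0.64806285, 0.01287392, 0.25002701]), 'tcp_rot': array([-7.57516200e-03,  9.99971047e-01,  4.75753251e-04, -5.42937445e-04]), 'contact_force': array([ 0.37479334, -0.09610819, -0.25468642]), 'wrist_torque': array([ 0.07021368,  0.04148731, -0.01082672]), 'finger_force': 0.0, 'opening': 0.9999185594957344}
{'K': array([[305.07943472,   0.        , 280.39595308],
       [  0.        , 305.07943472, 207.43214082],
       [  0.        ,   0.        ,   1.        ]]), 'k1': -0.052636327230801215, 'R': array([[-1.38748139e-02,  9.99903716e-01, -2.21619910e-04],
       [ 9.45226949e-01,  1.31883986e-02,  3.26147331e-01],
       [ 3.26118851e-01,  4.31575241e-03, -9.45318925e-01]]), 't': array([-0.00365958, -0.65579271,  0.16809802])}
```

View pics/w1.png

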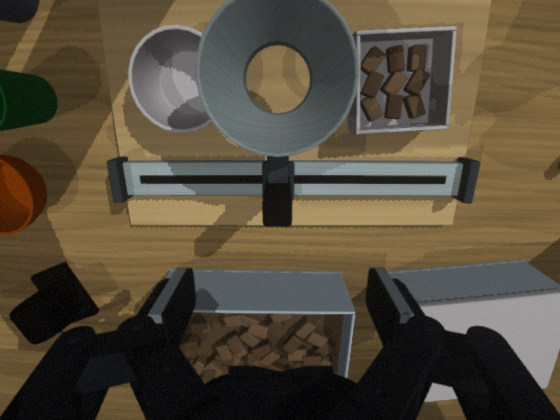

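The wrist view shows the post at x 263–293, y 158–226; the funnel mouth spans x 197–359 with its lower edge at 156. The bowl's left edge is at 130, with y from 26 to 131, and the bin is at (405,80). Refining from these.

Run:
```python
from h import *
p=eyes.camera_params('wrist');I=lambda a:np.array(a,float)
print('cam',-p['R'].T@p['t'])
print('fun',rim('wrist',.12,.064,197,359,None,156,f=I),'bowl',rim('wrist',.057,.05,130,None,26,131,f=I))
print('post base-end',unproj('wrist',[[263,224],[293,224],[263,200],[293,200]],.1445))
c=[.6475,.011]; print(proj('wrist',[[c[0]+a*.012,c[1]+b*.012,.1445] for a in(-1,1) for b in(-1,1)]))
print('bin',unproj('wrist',[[358,28],[456,26],[452,130]],.057))
print('corners board',unproj('wrist',[[132,226],[452,224]],.012))
go([.648,.011,.122],frame([0,0,-1],[-.013,1,0]))
```

```text
cam [0.5649 0.0116 0.3729]
fun (array([0.5434, 0.0094]), array([-2.17,  2.16,  0.35])) bowl (array([ 0.5455, -0.0856]), array([-0.03, -1.9 ,  2.25]))
post base-end [[ 0.6582 -0.0012  0.1445]
 [ 0.6578  0.023   0.1445]
 [ 0.6378 -0.0011  0.1445]
 [ 0.6375  0.0225  0.1445]]
[[263.1024 197.1569]
 [293.7353 197.5772]
 [263.2315 225.5201]
 [292.8883 225.9173]]
bin [[0.4969 0.0826 0.057 ]
 [0.4914 0.1754 0.057 ]
 [0.5874 0.188  0.057 ]]
corners board [[ 0.7178 -0.1787  0.012 ]
 [ 0.7091  0.2363  0.012 ]]
row [-0.0001 -0.0051  0.3205] [ 0.0002 -0.0002  0.0008] rows 3.0 1.0
```

```bash
python3 -m handwheel '[[0,-0.005,0.16,0,0,0,1],[0,-0.005,0.32,0,0,0,1],[0,-0.005,0.32,0,0,0,1],[0,-0.005,0.32,0,0,0,-1],[0,-0.005,0.32,0,0,0,-1],[0,-0.005,0.32,0,0,0,-1],[0,-0.005,0.32,0,0,0,-1],[0,-0.005,0.32,0,0,0,-1],[0,-0.005,0.32,0,0,0,-1]]' 30
```

```text
time: 3.4
eef_pos: [0.6501, 0.0087, 0.1249]
tcp_rot: [-0.006, 1.0, 0.0, 0.002]
contact_force: [-1.3, 1.3, 5.6]
opening: 0.281
finger_force: 33.0
```

```bash
python3 -m handwheel '[[0,-0.05,0,0,0,0,-1],[0,-0.1,0,0,0,0,-1],[0,-0.15,0,0,0,0,-1],[0,-0.2,0,0,0,0,-1],[0,-0.238,0,0,0,0,-1],[0,-0.238,0,0,0,0,-1],[0,-0.238,0,0,0,0,-1],[0,-0.238,0,0,0,0,-1]]'
python3 - <<'E'
from h import *
s=monitor.get_state();print(s['qpos'],s['eef_pos'])
for n in('scene','wrist'):cv2.imwrite(f'pics/{n}2.png',eyes.read_camera(n)[:,:,::-1])
a=cv2.imread("pics/scene2.png")[115:325,160:430];b=cv2.resize(a,(514,400),interpolation=cv2.INTER_CUBIC)
cv2.imwrite("pics/sc2.png",b)
E
```

```text
time: 4.4
eef_pos: [0.6515, -0.088, 0.125]
tcp_rot: [-0.006, 1.0, -0.001, 0.002]
contact_force: [-0.8, -2.2, 5.9]
opening: 0.276
finger_force: 33.0
[-0.2881  0.3684  1.7142 -0.001   1.0546 -1.8709] [ 0.6515 -0.088   0.125 ]
```

View pics/wrist2.png

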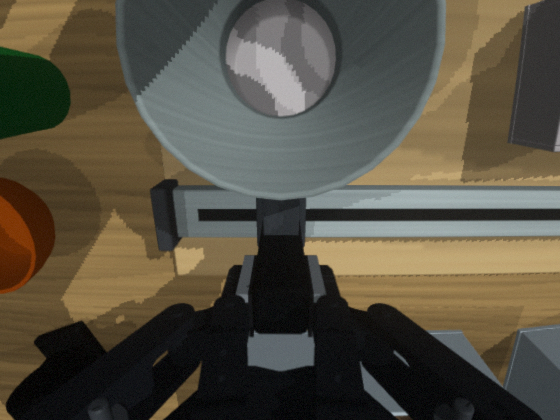

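```bash
python3 -m handwheel '[[0,0,0,0,0,0,1],[0,0,0,0,0,0,1],[0,0,0,0,0,0,1],[0,0,0,0,0,0,1],[0,0,-0.15,0,0,0,1],[0,0,-0.3,0,0,0,1],[0,0,-0.45,0,0,0,1],[0,0,-0.45,0,0,0,1],[0,0,-0.45,0,0,0,1]]'
python3 - <<'E'
from h import *
cv2.imwrite('pics/scene3.png',eyes.read_camera('scene')[:,:,::-1])
cv2.imwrite('pics/w3.png',eyes.read_camera('wrist')[:,:,::-1]);p=eyes.camera_params('wrist')
s=monitor.get_state();print(s['qpos'],s['eef_pos'],p['R'],p['t'])
Q=np.array([[1.135,.2872,1.5782,1.2786],[.38453,.02863,1.86834,1.24568],[-.13672,.22906,1.64643,1.26731],[-.2881,.3684,1.7142,1.0546],s['qpos'][[0,1,2,4]]])
P=np.array([[.19,.64705,.24894],[.4702,.2993,.2499],[.64806,.01287,.25003],[.6515,-.088,.125],s['eef_pos']])
def res(v):
    o,a2,a3,h,r0=v
    r=r0+a2*np.sin(Q[:,1])+a3*np.sin(Q[:,1]+Q[:,2]);z=h+a2*np.cos(Q[:,1])+a3*np.cos(Q[:,1]+Q[:,2])
    c,s_=np.cos(Q[:,0]),np.sin(Q[:,0])
    return np.r_[r*c-o*s_-P[:,0],r*s_+o*c-P[:,1],z-P[:,2]]
s=least_squares(res,[.1,.4,.4,0,0]);print(s.x,abs(s.fun).max())
E
```

```text
time: 5.62
eef_pos: [0.6498, -0.0865, 0.3019]
tcp_rot: [-0.007, 1.0, 0.0, -0.0]
contact_force: [-0.0, 0.2, -0.2]
opening: 0.999
finger_force: 0.0
[-0.2869  0.2125  1.5755 -0.      1.3581 -1.8707] [ 0.6491 -0.0863  0.2995] [[-0.0117  0.9999  0.0001]
 [ 0.9463  0.011   0.3231]
 [ 0.323   0.0039 -0.9464]] [ 0.094  -0.6716  0.2172]
[ 0.1009  0.4372  0.5693 -0.0048 -0.0025] 0.0015620046046689318
```

View pics/scene3.png

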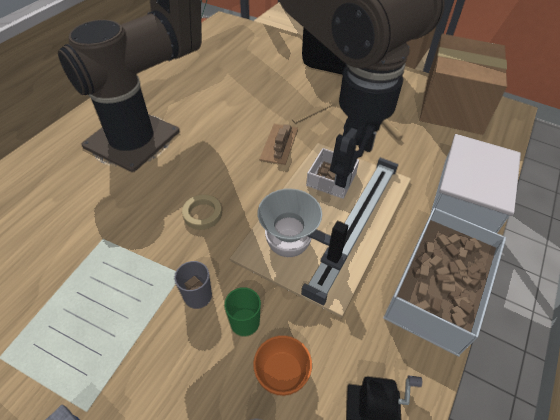

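The scene view shows the funnel mouth (about x 258–322, y 194–237) now straight above the white bowl at (288,240). The post is at (338,240), and the bin, wall and beaker are undisturbed. Next I'll check clutter on the -y side, where the wrist will go for a side grasp.

Run:
```python
from h import *
I=lambda a:np.array(a,float)
print('fun',rim('scene',.12,.064,258,322,194,237,f=I))
for n,uv in(('books lo',[[343,127],[405,147],[432,123],[375,95]]),('bottle',[[291,145]]),('pens',[[306,112]]),('paper',[[372,195],[462,240],[480,178]])):print(n,unproj('side',uv,0))
print('black sc',unproj('scene',[[48,412],[75,412],[258,419]],.03))
print('books top',unproj('side',[[343,122],[375,95],[432,105],[405,130]],.05))
# candidate approach
R=frame([0,1,-np.tan(np.radians(20))],[1,0,0]);R2=frame([0,1,-np.tan(np.radians(20))],[-1,0,0])
go([.449,-.40,.20],R);go([.449,-.40,.20],R2)
```

```text
fun (array([ 0.5484, -0.0918]), array([-0.9 ,  0.91, -4.73,  3.75]))
books lo [[ 0.6137 -0.6124  0.    ]
 [ 0.4229 -0.6087  0.    ]
 [ 0.4045 -0.7885  0.    ]
 [ 0.623  -0.8695  0.    ]]
bottle [[ 0.6861 -0.4399 -0.    ]]
pens [[ 0.7497 -0.6326  0.    ]]
paper [[ 0.4105 -0.3545  0.    ]
 [ 0.188  -0.316   0.    ]
 [ 0.2122 -0.5743  0.    ]]
black sc [[ 0.3812 -0.5895  0.03  ]
 [ 0.4191 -0.5657  0.03  ]
 [ 0.6782 -0.4197  0.03  ]]
books top [[ 0.5899 -0.5518  0.05  ]
 [ 0.586  -0.7635  0.05  ]
 [ 0.4197 -0.7988  0.05  ]
 [ 0.4327 -0.6074  0.05  ]]
row [ 0.5093 -0.778   0.25  ] [-0.3048  0.299   0.4339] rows 7.0 11.0
row [ 0.5093 -0.778   0.25  ] [-0.2983 -0.3041 -0.4286] rows 7.0 11.0
```

```bash
cat >> h.py <<'E'
V=[.1009,.4372,.5693,-.0048,-.0025]; LO=[-2.77,-.9,.21,-1.53,.24,-2.84];HI=[2.77,2.22,2.48,4.67,2.81,2.84]
def fk(q,L=.3,s4=1):
    o,a2,a3,h,r0=V;E=Ro.from_euler
    Rf=E('z',q[0])*E('y',q[1]+q[2]);R=Rf*E('z',s4*q[3])*E('y',q[4])*E('z',q[5]+np.pi/2)
    w=E('z',q[0]).apply([r0,o,h+L])+(E('z',q[0])*E('y',q[1])).apply([0,0,a2])+Rf.apply([0,0,a3])
    return w+R.apply([0,0,L]),R
def ik(p,R,L=.3,s4=1,q0=None):
    best=None
    rng=np.random.default_rng(0)
    for k in range(1 if q0 is not None else 25):
        g=q0 if q0 is not None else rng.uniform(LO,HI)
        f=lambda q:np.r_[(fk(q,L,s4)[0]-p)*5,(R.inv()*fk(q,L,s4)[1]).as_rotvec()]
        s=least_squares(f,np.clip(g,np.array(LO)+.01,np.array(HI)-.01),bounds=(LO,HI))
        if best is None or s.cost<best.cost-1e-6:best=s
    return best.x,best.cost
def rollz(R,deg):return R*Ro.from_euler('z',deg,degrees=True)
E
cat > plan.py <<'E'
from h import *
import sys
for L in(.25,.32):
  for sg in(1,-1):
    R=frame([.45,.893,-np.tan(np.radians(25))],[sg*.893,-sg*.45,0])
    print(L,sg,'grasp',*ik([.449,-.282,.045],R,L))
    H=frame([.2,.98,0],[sg*.98,-sg*.2,0])
    for a in(-150,-90,0,90,150):print('  pour',a,*ik([.52,-.087,.21],rollz(H,a),L))
E
python3 plan.py
```

```text
0.25 1 grasp [-1.1192  0.6018  1.8949  0.804   1.5638 -1.0728] 1.4145955441524247e-31
  pour -150 [-0.7912  0.4573  1.963   1.1051  1.947   2.7256] 1.7790585268282652e-29
  pour -90 [-0.7912  0.4573  1.963   1.1051  1.947  -2.5104] 1.9845995482831038e-28
  pour 0 [-0.7912  0.4573  1.963   1.1051  1.947  -0.9396] 3.231184282620975e-27
  pour 90 [-0.7912  0.4573  1.963   1.1051  1.947   0.6312] 1.3660878243013953e-22
  pour 150 [-0.7912  0.4573  1.963   1.1051  1.947   1.6784] 4.025227554176794e-22
0.25 -1 grasp [-1.1192  0.6018  1.8949  0.804   1.5638  2.0688] 7.114481511063671e-30
  pour -150 [-0.7912  0.4573  1.963   1.1051  1.947  -0.416 ] 4.379564693536574e-31
  pour -90 [-0.7912  0.4573  1.963   1.1051  1.947   0.6312] 1.370241192528898e-22
  pour 0 [-0.7912  0.4573  1.963   1.1051  1.947   2.202 ] 8.366239678418153e-31
  pour 90 [-0.7912  0.4573  1.963   1.1051  1.947  -2.5104] 2.3095728420820535e-28
  pour 150 [-0.7912  0.4573  1.963   1.1051  1.947  -1.4632] 3.368152947292563e-21
0.32 1 grasp [-1.2001  0.7248  1.7936  0.7387  1.5817 -1.1223] 5.34799354956098e-23
  pour -150 [-
[... 205 characters left out ...]
1.0473] 1.7099351848302776e-19
  pour 90 [-0.8877  0.6384  1.8621  0.9897  1.9595  0.5234] 1.4368656137671712e-30
  pour 150 [-0.8877  0.6384  1.8621  0.9897  1.9595  1.5706] 2.1205913875862313e-28
0.32 -1 grasp [-1.2001  0.7248  1.7936  0.7387  1.5817  2.0193] 3.8635117649380145e-30
  pour -150 [-0.8877  0.6384  1.8621  0.9897  1.9595 -0.5237] 1.6267095381336517e-23
  pour -90 [-0.8877  0.6384  1.8621  0.9897  1.9595  0.5234] 2.6358337404194472e-30
  pour 0 [-0.8877  0.6384  1.8621  0.9897  1.9595  2.0942] 8.662190384266972e-22
  pour 90 [-0.8877  0.6384  1.8621  0.9897  1.9595 -2.6181] 2.1115850557313934e-22
  pour 150 [-0.8877  0.6384  1.8621  0.9897  1.9595 -1.5709] 6.746118520250444e-27
```

Run:
```python
from h import *
R=frame([.45,.893,-np.tan(np.radians(25))],[.893,-.45,0])
go([.40,-.36,.28],R)
print(ik([.40,-.36,.28],R)[0])
```

```text
row [ 0.6314 -0.6761  0.0507] [-0.3644  0.2194  0.5698] rows 6.0 12.0
[-1.2918  0.3979  1.7103  0.7181  1.9343 -0.8974]
```

```bash
python3 -m handwheel '[[0.3,-0.33,0.02,-0.18,0.11,0.285,1],[0.3,-0.33,0.02,-0.18,0.11,0.285,1],[0.3,-0.33,0.02,-0.18,0.11,0.285,1],[0.3,-0.33,0.02,-0.18,0.11,0.285,1],[0.3,-0.33,0.02,-0.18,0.11,0.285,1],[0.3,-0.33,0.02,-0.18,0.11,0.285,1],[0.3,-0.33,0.02,-0.18,0.11,0.285,1]]'
python3 - <<'E'
from h import *
s=monitor.get_state();q=s['qpos'];print(q,s['eef_pos'])
R0=Ro.from_quat(s['tcp_rot'])
for s4 in(1,-1):
    g=least_squares(lambda L:fk(q,L[0],s4)[0]-s['eef_pos'],[.3]);print(s4,g.x,g.fun,(R0.inv()*fk(q,.3,s4)[1]).magnitude())
R=frame([.45,.893,-np.tan(np.radians(25))],[.893,-.45,0])
go([.40,-.36,.28],R)
E
```

```text
time: 6.6
eef_pos: [0.5306, -0.2206, 0.291]
tcp_rot: [0.42, 0.851, 0.268, -0.168]
contact_force: [-1.0, -0.5, -0.3]
opening: 1.0
finger_force: 0.0
[-0.737   0.2403  1.6424  0.4197  1.751  -1.4197] [ 0.5306 -0.2206  0.291 ]
1 [0.2295] [-0.0004 -0.      0.    ] 2.237726045655905e-16
-1 [0.0444] [-0.013  -0.1369 -0.037 ] 0.8394545184878667
row [-0.0387 -0.447  -0.166 ] [-0.1833  0.1108  0.2844] rows 4.0 6.0
```

```bash
sed -i 's/L=\.3/L=.2295/g' h.py; python3 -m handwheel '[[-0.039,-0.447,-0.166,-0.183,0.111,0.284,1],[-0.039,-0.447,-0.166,-0.183,0.111,0.284,1],[-0.039,-0.447,-0.166,-0.183,0.111,0.284,1],[-0.039,-0.447,-0.166,-0.183,0.111,0.284,1],[-0.039,-0.447,-0.166,-0.183,0.111,0.284,1],[-0.039,-0.447,-0.166,-0.183,0.111,0.284,1],[-0.039,-0.447,-0.166,-0.183,0.111,0.284,1],[-0.039,-0.447,-0.166,-0.183,0.111,0.284,1]]'
python3 - <<'E'
from h import *
R=frame([.45,.893,-np.tan(np.radians(25))],[.893,-.45,0]);z=R.apply([0,0,1])
c=np.array([.449,-.282,.047]);go(c-.13*z,R);go(c,R)
print(ik(c,R))
E
```

```text
time: 7.6
eef_pos: [0.4017, -0.3594, 0.2833]
tcp_rot: [0.716, 0.446, 0.458, -0.28]
contact_force: [-0.1, -0.4, 0.2]
opening: 1.003
finger_force: 0.0
row [-0.4396  0.0146  0.1304] [-0.0005  0.0007  0.003 ] rows 3.0 1.0
row [-0.4389  0.0151  0.4554] [-0.0005  0.0007  0.003 ] rows 5.0 1.0
(array([-1.0937,  0.5626,  1.9213,  0.8242,  1.5614, -1.0528]), np.float64(7.673415577560424e-18))
```

```bash
python3 -m handwheel '[[-0.22,0.0146,0.065,0,0,0.003,1],[-0.4396,0.0146,0.1304,0,0,0.003,1],[-0.4396,0.0146,0.1304,0,0,0.003,1],[-0.4396,0.0146,0.1304,0,0,0.003,1],[-0.4396,0.0146,0.1304,0,0,0.003,1]]'
python3 - <<'E'
from h import *
s=monitor.get_state();print(s['eef_pos'],s['qpos'])
im=eyes.read_camera('wrist')[:,:,::-1].copy();cv2.imwrite('pics/w4.png',im)
print(proj('wrist',[[.449,-.282,.08],[.449,-.282,0]]))
R=frame([.45,.893,-np.tan(np.radians(25))],[.893,-.45,0]);go([.449,-.282,.047],R)
E
```

```text
time: 8.22
eef_pos: [0.3962, -0.3878, 0.1039]
tcp_rot: [0.719, 0.443, 0.457, -0.281]
contact_force: [0.8, -0.8, 0.4]
opening: 0.997
finger_force: 0.0
[ 0.3962 -0.3878  0.1039] [-1.2421  0.5754  1.7578  0.7153  1.7367 -1.0197]
[[277.42   174.8805]
 [277.8355 238.6916]]
row [-0.0045 -0.0025  0.33  ] [0.0004 0.0012 0.0005] rows 3.0 1.0
```

View pics/w4.png

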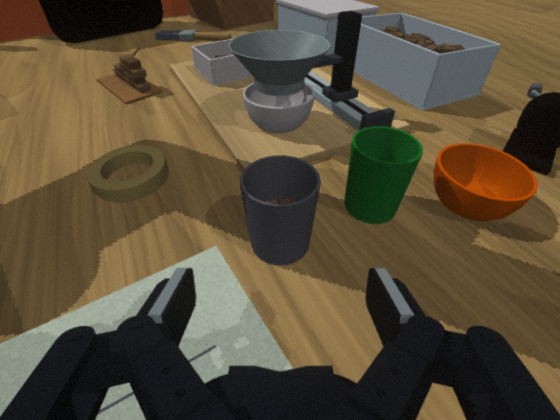

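The wrist view shows the beaker centred between the fingers, with its rim at x 241–320 and top at 156. The green cup is clear at right, and the funnel (230–329) stands straight over the bowl (244–313).

Run:
```python
from h import *
f=lambda a:np.array(a,float)
c,e=rim('wrist',.08,.0325,241,320,156,f=f);print(c,e)
R=frame([.45,.893,-np.tan(np.radians(25))],[.893,-.45,0]);go([c[0],c[1],.047],R);go([.451,-.282,.047],R)
```

```text
[ 0.4488 -0.2878] [-1.65  1.65 -0.62]
row [-0.0101  0.0037  0.318 ] [0.0004 0.0012 0.0005] rows 3.0 1.0
row [-0.0035  0.002   0.332 ] [0.0004 0.0012 0.0005] rows 3.0 1.0
```

```bash
python3 -m handwheel '[[-0.002,0.002,0.11,0,0,0,1],[-0.004,0.002,0.22,0,0,0,1],[-0.006,0.002,0.325,0,0,0,1],[-0.006,0.002,0.325,0,0,0,1],[-0.006,0.002,0.325,0,0,0,-1],[-0.006,0.002,0.325,0,0,0,-1],[-0.006,0.002,0.325,0,0,0,-1],[-0.006,0.002,0.325,0,0,0,-1]]' 35; python3 -c "
from plant import monitor;s=monitor.get_state();print(s['qpos'],s['eef_pos'],s['tcp_rot'])"
```

```text
time: 9.28
eef_pos: [0.4492, -0.2855, 0.0473]
tcp_rot: [0.718, 0.441, 0.459, -0.281]
contact_force: [-0.5, -1.3, 6.5]
opening: 0.707
finger_force: 37.0
[-1.09813247  0.58825208  1.89181662  0.82417422  1.56470179 -1.05194487] [ 0.44917258 -0.28553068  0.04725456] [ 0.71848892  0.44134576  0.4585383  -0.28058908]
```

```bash
cat > pour.py <<'E'
from h import *
s=monitor.get_state()
Rg=Ro.from_quat([.71848892,.44134576,.4585383,-.28058908]);u=Rg.inv().apply([0,0,1])
F=np.array([.5465,-.0875])
def pose(phi,d2=0,lipz=.155,off=.025,hd=(.15,.989)):
    H=frame([*hd,np.tan(np.radians(d2))],[hd[1],-hd[0],0]);R=rollz(H,phi)
    a=R.apply(u);dn=np.array([0,0,-1])-a*(-a[2]);dn/=np.linalg.norm(dn)
    lip=.033*a+.0325*dn
    side=np.array([a[0],a[1]]);side/=np.linalg.norm(side)
    p=np.r_[F-off*side,lipz]-lip
    return p,R,a
if __name__=='__main__':
    for d2 in(0,15):
        for phi in(60,100,130,160):
            p,R,a=pose(phi,d2);q,c=ik(p,R,q0=[-.79,.457,1.963,1.1,1.9,-.5]);print(d2,phi,p,'tilt',np.degrees(np.arccos(a[2])).round(),a,q,c.round(6))
    p=s['eef_pos'];go(p+[0,0,.18]);p,R,a=pose(100);print(a)
E
python3 pour.py
```

```text
0 60 [ 0.4912 -0.046   0.1691] tilt 63.0 [ 0.7137 -0.5351  0.452 ] [-0.7294  0.4267  2.066   1.0907  1.9077  0.042 ] 0.0
0 100 [ 0.503  -0.0582  0.1923] tilt 99.0 [ 0.8192 -0.5511 -0.159 ] [-0.7317  0.407   2.0303  1.1067  1.9342  0.792 ] 0.0
0 130 [ 0.5213 -0.0664  0.2007] tilt 126.0 [ 0.6224 -0.5212 -0.5839] [-0.7206  0.4249  1.9818  1.1268  1.9411  1.3485] 0.0
0 160 [ 0.5398 -0.0746  0.2001] tilt 148.0 [ 0.2418 -0.4635 -0.8524] [-0.7102  0.4598  1.9314  1.1411  1.9413  1.8904] 0.0
15 60 [ 0.4971 -0.0425  0.1749] tilt 71.0 [ 0.6983 -0.6365  0.3274] [-0.7042  0.5416  2.0448  1.2258  2.0801  0.0157] 0.0
15 100 [ 0.5051 -0.0627  0.195 ] tilt 105.0 [ 0.8275 -0.4962 -0.2627] [-0.7231  0.5229  2.0124  1.2358  2.107   0.7655] 0.0
15 130 [ 0.5224 -0.0742  0.2012] tilt 132.0 [ 0.6472 -0.3577 -0.6732] [-0.718   0.5411  1.9633  1.258   2.114   1.3243] 0.0
15 160 [ 0.5414 -0.0833  0.1975] tilt 159.0 [ 0.2771 -0.2313 -0.9326] [-0.7083  0.5798  1.9092  1.2757  2.113   1.8671] 0.0
row [ 0.408   0.0007 -0.1899] [0. 0. 0.] rows 3.0 0.0
[ 0.8192 -0.5511 -0.159 ]
```

```bash
python3 -m handwheel '[[0.1,0,-0.05,0,0,0,-1],[0.2,0,-0.1,0,0,0,-1],[0.3,0,-0.143,0,0,0,-1],[0.408,0,-0.19,0,0,0,-1],[0.408,0,-0.19,0,0,0,-1],[0.408,0,-0.19,0,0,0,-1]]'
python3 - <<'E'
from pour import *
p,R,a=pose(100);p[2]=.225;go(p,pose(20)[1])
E
```

```text
time: 10.02
eef_pos: [0.4487, -0.2835, 0.2239]
tcp_rot: [0.72, 0.441, 0.456, -0.282]
contact_force: [-0.1, 0.7, -2.2]
opening: 0.715
finger_force: 38.4
row [ 0.2415 -0.1337  0.5094] [0.1225 0.1191 0.085 ] rows 4.0 4.0
```

```bash
python3 -m handwheel '[[0.05,-0.025,0.1,0.02,0.02,0.015,-1],[0.1,-0.055,0.2,0.05,0.048,0.035,-1],[0.15,-0.08,0.31,0.075,0.072,0.052,-1],[0.19,-0.11,0.41,0.1,0.096,0.07,-1],[0.2415,-0.1337,0.51,0.1225,0.119,0.085,-1],[0.2415,-0.1337,0.51,0.1225,0.119,0.085,-1],[0.2415,-0.1337,0.51,0.1225,0.119,0.085,-1]]'
python3 - <<'E'
from pour import *
for ph in(60,80,100,115,130,145,160):go(pose(ph,lipz=.17)[0]+[0,0,.02 if ph<90 else 0],pose(ph)[1])
s=monitor.get_state();print(s['qpos'])
cv2.imwrite('pics/scene5.png',eyes.read_camera('scene')[:,:,::-1])
E
```

```text
time: 10.9
eef_pos: [0.5032, -0.0577, 0.2248]
tcp_rot: [0.608, 0.361, 0.448, -0.548]
contact_force: [0.0, -0.5, -0.9]
opening: 0.71
finger_force: 39.1
row [-0.0603 -0.0141  0.0243] [-0.0004 -0.0002  0.2219] rows 1.0 4.0
row [-0.0264 -0.0152  0.0095] [-0.0005 -0.0001  0.333 ] rows 1.0 6.0
row [-0.0411  0.0148 -0.0015] [-0.0005 -0.      0.4441] rows 1.0 8.0
row [-0.0206  0.0317 -0.0084] [-0.0005  0.      0.5274] rows 1.0 9.0
row [-0.0049  0.0531 -0.0148] [-0.0005  0.0001  0.6108] rows 1.0 11.0
row [ 0.0053  0.0766 -0.0213] [-0.0005  0.0002  0.6941] rows 1.0 12.0
row [ 0.0105  0.0992 -0.0281] [-0.0005  0.0003  0.7774] rows 1.0 14.0
[-0.7318  0.3691  2.012   1.1269  1.9604 -0.5488]
```

View pics/scene5.png

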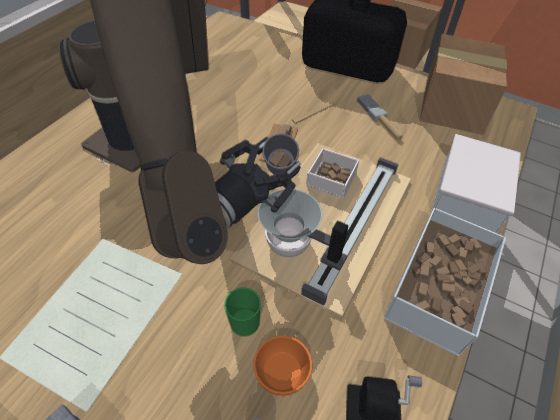

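The beaker is held upright at (282,152) with bricks inside, beside and above the funnel. Tilting now.

```bash
python3 -m handwheel '[[0,0,0,0,0,0.056,-1],[0,0,0,0,0,0.111,-1],[-0.01,0,0,0,0,0.167,-1],[-0.02,0,0,0,0,0.222,-1],[-0.03,0,0,0,0,0.278,-1],[-0.03,0,0,0,0,0.333,-1],[-0.04,0.01,0,0,0,0.389,-1],[-0.04,0.015,0,0,0,0.444,-1],[-0.03,0.022,-0.004,0,0,0.486,-1],[-0.02,0.032,-0.008,0,0,0.527,-1],[-0.02,0.032,-0.008,0,0,0.527,-1],[-0.02,0.032,-0.008,0,0,0.527,-1]]'
python3 - <<'E'
from pour import *
for ph in(115,122,130,137,145,160,170):go(pose(ph,lipz=.17)[0],pose(ph)[1])
E
```

```text
time: 12.45
eef_pos: [0.512, -0.063, 0.2141]
tcp_rot: [-0.677, 0.203, 0.099, 0.7]
contact_force: [0.9, 1.1, -1.2]
opening: 0.71
finger_force: 39.0
row [0.0005 0.0036 0.0014] [-0.0002  0.      0.0017] rows 1.0 1.0
row [ 0.0094 -0.0051 -0.0016] [-0.0002  0.      0.0406] rows 1.0 1.0
row [ 0.0205 -0.0137 -0.0051] [-0.0002  0.      0.0851] rows 1.0 2.0
row [ 0.031  -0.0201 -0.0081] [-0.0002  0.      0.124 ] rows 1.0 3.0
row [ 0.0432 -0.0258 -0.0116] [-0.0002  0.0001  0.1684] rows 1.0 3.0
row [ 0.0653 -0.0328 -0.0183] [-0.0002  0.0001  0.2517] rows 1.0 5.0
row [ 0.0773 -0.0355 -0.0223] [-0.0002  0.0001  0.3073] rows 1.0 6.0
```

```bash
python3 -m handwheel '[[0.005,-0.002,0,0,0,0.02,-1],[0.009,-0.005,-0.001,0,0,0.04,-1],[0.015,-0.009,-0.003,0,0,0.063,-1],[0.02,-0.014,-0.005,0,0,0.085,-1],[0.02,-0.014,-0.005,0,0,0.085,-1],[0.031,-0.02,-0.008,0,0,0.124,-1],[0.043,-0.026,-0.0116,0,0,0.168,-1],[0.043,-0.026,-0.0116,0,0,0.168,-1],[0.054,-0.029,-0.015,0,0,0.21,-1],[0.065,-0.033,-0.018,0,0,0.252,-1],[0.077,-0.035,-0.022,0,0,0.307,-1],[0.077,-0.035,-0.022,0,0,0.307,-1]]'
python3 - <<'E'
from pour import *
A=eyes.read_camera('scene')[100:310,190:410,::-1];B=eyes.read_camera('side')[130:340,130:350,::-1]
cv2.imwrite('pics/p6.png',cv2.resize(np.hstack([A,B]),(800,382),interpolation=cv2.INTER_CUBIC))
E
```

```text
time: 13.95
eef_pos: [0.5441, -0.076, 0.2138]
tcp_rot: [-0.507, 0.493, 0.412, 0.575]
contact_force: [0.6, 0.1, -0.9]
opening: 0.71
finger_force: 39.1
```

View pics/p6.png

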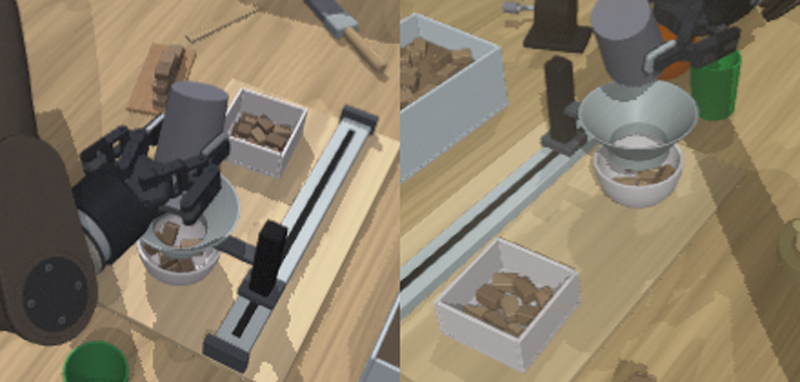

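The scene crop shows the inverted beaker over the funnel, with bricks visible through the spout and in the bowl at about (180,260). In the side crop, bricks sit in the white bowl at (640,175), and I see none on the table. I'll shake once, then turn back.

```bash
python3 -m handwheel '[[0,0,0,0,0,0.055,-1],[0,0,0,0,0,0,-1],[0,0,0,0,0,0.055,-1],[0.03,0,0,0,0,0,-1],[0,0,0,0,0,0,-1],[0.03,0,0,0,0,0,-1],[0,0,0,0,0,0,-1],[0,0,0,0,0,0,-1],[0,0,0,0,0,0,-1]]'
python3 - <<'E'
from pour import *
s=monitor.get_state();print(s['contact_force'],s['qpos'])
p=pose(100)[0];p[2]=.235
for a in(100,20):go(p,pose(a)[1])
E
```

```text
time: 15.18
eef_pos: [0.5443, -0.076, 0.2142]
tcp_rot: [-0.506, 0.494, 0.413, 0.574]
contact_force: [0.2, 0.0, -0.9]
opening: 0.712
finger_force: 39.1
[ 0.2088  0.0001 -0.8955] [-0.708   0.4634  1.9006  1.1521  1.9519  2.0926]
row [-0.0699  0.0981  0.0286] [ 0.0002  0.0003 -0.3891] rows 1.0 7.0
row [-0.0699  0.0981  0.0286] [-0.0001  0.0004 -0.8335] rows 1.0 15.0
```

```bash
python3 -m handwheel '[[-0.07,0.098,0.028,0,0,-0.055,-1],[-0.07,0.098,0.028,0,0,-0.11,-1],[-0.07,0.098,0.028,0,0,-0.165,-1],[-0.07,0.098,0.028,0,0,-0.22,-1],[-0.07,0.098,0.028,0,0,-0.275,-1],[-0.07,0.098,0.028,0,0,-0.33,-1],[-0.07,0.098,0.028,0,0,-0.385,-1],[-0.07,0.098,0.028,0,0,-0.44,-1],[-0.07,0.098,0.028,0,0,-0.495,-1],[-0.07,0.098,0.028,0,0,-0.55,-1],[-0.07,0.098,0.028,0,0,-0.605,-1],[-0.07,0.098,0.028,0,0,-0.65,-1]]'
python3 - <<'E'
from pour import *
go([.4487,-.2835,.225],Rg)
go([.4487,-.2835,.225],Rg*Ro.from_euler('z',-0))
s=monitor.get_state();cf=s['contact_force'];print(cf)
E
```

```text
time: 16.68
eef_pos: [0.503, -0.0584, 0.2347]
tcp_rot: [0.685, 0.175, 0.275, -0.652]
contact_force: [-0.2, -0.3, -1.1]
opening: 0.708
finger_force: 39.1
row [-0.0544 -0.0115 -0.5766] [-0.1559 -0.0811 -0.2644] rows 4.0 6.0
row [-0.0544 -0.0115 -0.5766] [-0.1559 -0.0811 -0.2644] rows 4.0 6.0
[-0.2042 -0.3366 -1.1417]
```

```bash
python3 -m handwheel '[[-0.009,-0.002,-0.096,-0.026,-0.0135,-0.044,-1],[-0.018,-0.004,-0.19,-0.052,-0.027,-0.088,-1],[-0.027,-0.006,-0.29,-0.078,-0.04,-0.132,-1],[-0.036,-0.008,-0.385,-0.104,-0.054,-0.176,-1],[-0.045,-0.01,-0.48,-0.13,-0.0675,-0.22,-1],[-0.0544,-0.0115,-0.5766,-0.156,-0.081,-0.264,-1],[-0.0544,-0.0115,-0.5766,-0.156,-0.081,-0.264,-1],[-0.0544,-0.0115,-0.5766,-0.156,-0.081,-0.264,-1],[-0.0544,-0.0115,-0.5766,-0.156,-0.081,-0.264,-1]]'
python3 - <<'E'
from pour import *
im=eyes.read_camera('scene');cv2.imwrite('pics/s8.png',im[:,:,::-1])
b=lambda a:(a[...,0].astype(int)-a[...,2]>25)
u=proj('scene',[[.4487,-.2835,.253]])[0].astype(int);print(u)
w=im[u[1]-9:u[1]+10,u[0]-9:u[0]+10];print('cup inside mean',w.reshape(-1,3).mean(0),'brown px',b(w).sum())
old=cv2.imread('pics/scene0.png')[:,:,::-1];w=old[275:295,184:204];print('before',b(w).sum())
go([.4492,-.2855,.0475],Rg)
# new objects on the table/board since the funnel was placed (arm clear views differ)
x=unproj('scene',[u],.25);print(x)
E
```

```text
time: 17.8
eef_pos: [0.4488, -0.2824, 0.2247]
tcp_rot: [0.719, 0.44, 0.457, -0.283]
contact_force: [-0.7, 0.6, -0.8]
opening: 0.711
finger_force: 39.1
[173 217]
cup inside mean [65.2078 64.9169 70.3102] brown px 0
before 50
row [-0.4043  0.0066  0.1812] [-0.0011  0.0002 -0.0019] rows 3.0 1.0
[[ 0.4455 -0.2821  0.25  ]]
```

```bash
python3 -m handwheel '[[-0.12,0.002,0.054,0,0,-0.002,-1],[-0.24,0.004,0.108,0,0,-0.002,-1],[-0.34,0.006,0.152,0,0,-0.002,-1],[-0.38,0.0066,0.17,0,0,-0.002,-1],[-0.4,0.0066,0.179,0,0,-0.002,-1],[-0.403,0.0066,0.181,0,0,-0.002,-1],[-0.403,0.0066,0.181,0,0,-0.002,-1],[-0.403,0.0066,0.181,0,0,-0.002,-1]]'
python3 - <<'E'
from pour import *
s=monitor.get_state();print(s['eef_pos'],(Rg.inv()*Ro.from_quat(s['tcp_rot'])).magnitude(),s['contact_force'])
E
```

```text
time: 18.85
eef_pos: [0.4496, -0.2874, 0.0495]
tcp_rot: [0.718, 0.443, 0.458, -0.28]
contact_force: [-0.2, -0.6, -0.7]
opening: 0.708
finger_force: 39.1
[ 0.4496 -0.2874  0.0495] 0.0039589800724331645 [-0.1663 -0.5589 -0.7162]
```

```bash
python3 -m handwheel '[[-0.005,0,0.0023,0,0,0,-1],[-0.005,0,0.0023,0,0,0,-1],[-0.005,0,0.0023,0,0,0,-1],[-0.005,0,0.0023,0,0,0,-1]]'
python3 -m handwheel '[[0,0,0,0,0,0,0.8],[0,0,0,0,0,0,1],[0,0,0,0,0,0,1],[0,0,0,0,0,0,1],[0,0,0,0,0,0,1],[0,0,-0.1,0,0,0,1],[0,0,-0.2,0,0,0,1],[0,0,-0.33,0,0,0,1],[0,0,-0.33,0,0,0,1],[0,0,-0.33,0,0,0,1]]'
python3 - <<'E'
from pour import *
f=lambda a:a
W=eyes.read_camera('wrist');p=eyes.camera_params('wrist');S=eyes.read_camera('scene');D=eyes.read_camera('side')
for n,i in(('w9',W),('s9',S),('d9',D)):cv2.imwrite(f'pics/{n}.png',i[:,:,::-1])
# cup mask in the side view (grey beaker): compare with the first picture
old=cv2.imread('pics/side0.png')[:,:,::-1]
for n,i in(('before',old),('now',D)):
    w=i[150:225,325:372].astype(int);m=((w.max(2)<95)&(np.ptp(w,axis=2)<22)).astype(np.uint8)
    k,l,st,c=cv2.connectedComponentsWithStats(m);j=1+st[1:,4].argmax();print(n,st[j],c[j])
# changes on table/board in scene outside the robot, brown blobs that are new vs. scene3
old=cv2.imread('pics/side0.png')[:,:,::-1].astype(int)
d=(abs(D.astype(int)-old).sum(2)>70).astype(np.uint8)
k,l,st,c=cv2.connectedComponentsWithStats(cv2.morphologyEx(d,cv2.MORPH_OPEN,np.ones((2,2))))
print([ (*st[j],) for j in range(1,k) if st[j,4]>25])
E
```

```text
time: 19.35
eef_pos: [0.4495, -0.2871, 0.0473]
tcp_rot: [0.718, 0.442, 0.459, -0.28]
contact_force: [-1.6, -1.0, 6.0]
opening: 0.712
finger_force: 39.2
time: 20.6
eef_pos: [0.395, -0.3929, 0.1016]
tcp_rot: [0.718, 0.442, 0.458, -0.281]
contact_force: [-0.1, 0.4, 0.4]
opening: 0.997
finger_force: 0.0
before [   7   19   31   44 1123] [21.2778 39.6981]
now [   7   18   31   44 1113] [20.8805 38.8625]
[(np.int32(354), np.int32(0), np.int32(206), np.int32(331), np.int32(23707)), (np.int32(514), np.int32(0), np.int32(46), np.int32(78), np.int32(1967)), (np.int32(299), np.int32(96), np.int32(19), np.int32(29), np.int32(364)), (np.int32(356), np.int32(153), np.int32(7), np.int32(7), np.int32(34)), (np.int32(83), np.int32(162), np.int32(234), np.int32(258), np.int32(23943)), (np.int32(544), np.int32(231), np.int32(16), np.int32(17), np.int32(157)), (np.int32(348), np.int32(254), np.int32(16), np.int32(11), np.int32(86)), (np.int32(177), np.int32(302), np.int32(11), np.int32(8), np.int32(47)), (np.int32(484), np.int32(331), np.int32(38), np.int32(18), np.int32(172)), (np.int32(396), np.int32(336), np.int32(85), np.int32(84), np.int32(2446)), (np.int32(492), np.int32(341), np.int32(68), np.int32(79), np.int32(2612)), (np.int32(543), np.int32(397), np.int32(8), np.int32(14), np.int32(40))]
```

Run:
```python
from pour import *
S=cv2.imread('pics/s9.png').astype(int);O=cv2.imread('pics/scene3.png').astype(int)
D=cv2.imread('pics/d9.png').astype(int);D0=cv2.imread('pics/side0.png').astype(int)
g=lambda z:np.r_[proj('scene',[[.5465,-.0875,z]])[0],proj('side',[[.5465,-.0875,z]])[0]]
print('spout',g(.066),'top of cone',g(.12),'bowl rim',g(.057),'floor',g(.02))
def blobs(n,N,M,box):
    x0,y0,x1,y1=box;a=N[y0:y1,x0:x1];b=M[y0:y1,x0:x1]
    m=((abs(a-b).sum(2)>40)&(a[...,2]-a[...,0]>18)&(a.sum(2)<330)).astype(np.uint8)
    k,l,st,c=cv2.connectedComponentsWithStats(m)
    for j in range(1,k):
        if st[j,4]>12:print(n,st[j,:2]+[x0,y0],st[j,2:],a[l==j].mean(0).round())
blobs('scene',S,O,(225,150,440,330));blobs('side',D,D0,(85,180,350,400))
```

```text
spout [289.3428 228.3348 260.0987 212.5341] top of cone [290.2126 211.8476 259.9321 190.8022] bowl rim [289.206  230.9234 260.1255 215.9955] floor [288.6663 241.1287 260.2328 229.7753]
scene [329 164] [ 21  19 187] [ 72.  85. 101.]
scene [275 223] [13 12 91] [64. 77. 90.]
scene [269 234] [ 8  6 21] [52. 62. 73.]
scene [278 240] [19  9 98] [58. 69. 81.]
scene [225 311] [ 7 19 70] [ 79. 102. 116.]
side [207 180] [ 6 24 60] [ 66.  89. 102.]
side [176 190] [12 13 47] [ 81. 113. 130.]
side [300 196] [10 23 32] [ 72. 105. 119.]
side [233 209] [ 7  6 14] [ 82. 103. 115.]
side [260 221] [ 21  11 125] [66. 84. 99.]
side [247 227] [12  5 34] [ 79.  99. 115.]
side [222 226] [ 128  117 1734] [ 67.  96. 111.]
side [338 230] [12  3 13] [ 64.  93. 109.]
side [173 282] [ 41  33 637] [ 68.  86. 102.]
side [ 99 327] [16 12 41] [ 78. 113. 132.]
side [119 329] [11  8 22] [ 80. 111. 127.]
side [105 336] [ 6  8 19] [ 78. 114. 132.]
side [133 341] [17 12 85] [ 77. 112. 130.]
side [ 90 352] [ 45  36 243] [ 78. 113. 132.]
side [152 353] [18 12 53] [ 80. 113. 130.]
side [174 364] [ 29  17 143] [ 77. 110. 127.]
side [157 379] [20 21 56] [ 78. 113. 132.]
```

```bash
python3 -c "
from plant import ctrl;print(ctrl.sign_off())"
```

```text
the job is handed in; nothing more can be done
None
```

Job handed in at about 21 s; the verdict wasn't returned. The funnel stands over the round bowl, the bricks are poured with no strays seen (not all six could be counted through the funnel), and the beaker is empty and upright on the table.

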